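# Refit a hob control knob and tug-test it

### The job

Fit the cleaned control knob that stands loose on the worktop onto the bare spindle of the hob, and press it down until it clicks fully home, flush on the glass. Then check that it is held: pull it straight up against its catches with a steady tug of about 10 N for a second, set it back down flush and let go. Never press or pull the knob with more than about 20 N, and leave the two spice jars where they are.

Things in the scene. Friction and masses are not known exactly. Their poses are not given: they have to be found in the camera images.
- knob_center (a point): Centre (half-way up) of the loose control knob, 43.5 mm tall, about 60 g: a steel-coloured round skirt 46 mm in diameter and 23.5 mm high, and on it an orange grip bar 42 mm long (along its x), 14 mm thick (along its y), 23.5 to 43.5 mm above the underside. z is up; the underside is 21.75 mm below this point.
- knob: The same loose knob: origin at the centre of its underside, axes as above. In the underside is an open slot for the spindle, 20.5 mm along its x, 10.5 mm along its y and 20.5 mm deep. It fits either way round (half a turn makes no difference).
- spindle: The bare upright spindle: a fixed flat aluminium blade, 18 mm along its x and 8 mm along its y, tip 18 mm above the origin (top 2 mm slimmer). Origin on its axis, level with the glass; z up. The knob fits with its grip bar along the spindle's x, either way round. Which of the two control places has the bare spindle changes.
- catch (a point): Point on the spindle's axis, 7 mm above its origin, level (within 1.2 mm, varying) with the flat undersides of two sprung brass catches that stick out 4 mm at the blade's +x and -x ends, ramped above. Going down, the ramps resist with 4 to 15 N until the catches snap out inside the knob. Once home it has 1.8 to 4.2 mm of free upward play before they hold it rigidly; they do not yield.
- fitted: The other control place: a knob of the same looks, already fitted and fixed, on the hob. Origin at the centre of its underside.
- hob: The fixed hob, 510 mm (its x) by 290 mm (its y) and 8 mm high, black glass in a steel frame, on the worktop. Origin at the centre of its underside. The top of the glass, on which the fitted knob sits flush, is 8 mm above the worktop. The controls are at its -x end; a steel pot 150 mm wide and 90 mm high stands fixed on the far zone, 135 mm from the centre towards +x.
- jar_red: Spice jar with red cap, 44 mm in diameter, 100 mm high, origin at the centre of its underside.
- jar_blue: Spice jar with blue cap, same size.
Mind the look-alikes: they are no part of the job. What is shaped like the knob but yellow is not meant. Of the things that look like the spindle, the larger one is meant.

How it is judged:
By the outcome, as a careful person would: the job done as asked, in the order asked, and still so for the second after the job is handed in, with the robot touching nothing.
It also fails if it takes over 67 s, if anything falls off the work surface, if the arm or the gripper's body presses on something with over 40 N, if the wrist force passes 120 N, or if a joint passes its speed limit or range.

### The arm

A 6-joint arm with a two-finger parallel gripper is mounted at the origin on the work surface. World frame = base frame: x ahead of the robot, y to its left, z up, the work surface at z = 0. Lengths are in m, angles in rad, forces in N, time in s.
With the tool pointing down it reaches from about 0.375 to 0.9 m from the base axis. Payload 3.1 kg.
Tool frame: the origin (TCP) lies on the centre line of the jaws, within the pads' length; the fingertips stand 17 mm ahead of it and the grasp point (between the pads) lies 2 mm behind it; y points along the fingers, z is the direction in which the jaws open and shut, and the axes are right-handed (so a half turn about y gives the same grasp; the last joint's range is limited). The gripper opens to 85 mm and grips with 20 to 120 N. Pads are 22 mm wide; open, the fingers measure 114 mm over their backs; the gripper's body (76 mm by 85 mm) begins 54 mm behind the grasp point. The pads swing forward as they close: fully open they stand 13 mm farther back than shut.
Start: joints at [-1.472, 0.527, 1.433, -0, 1.181, -0.178], TCP at [0.171, -0.601, 0.248] pointing down, gripper open.
Joint ranges: [-3.08, 3.08], [-0.75, 2.2], [0.22, 2.44], [-1.43, 4.57], [0, 2.65], [-2.85, 2.85]. Speed limits (rad/s): [2.79, 2.79, 3.14, 3.14, 3.14, 3.14].

### API

Orientations are given as a unit quaternion [x, y, z, w].
In Python, from station import manip gives the robot as it stands.
- The arm moves only by the shell command python3 -m handwheel 'ROWS' [FORCE]. ROWS is JSON, one flat list of numbers, 7 for each row, row after row: the shift along the tool's x, y, z in cm, then the turn, a rotation vector about the tool's x, y, z in rad, then the finger opening in cm, from 0 to 8.54. A call has 1 to 10 rows; each row is the pose to reach, as a shift and turn from the pose commanded when the call began, along the tool's axes at that moment; what a row does not reach only later rows make up. A row lasts 1/12 s, in which the tool goes at most 41.7 mm and 7.16 degrees, less where a joint would pass 70% of its speed; a pose out of reach is approached as far as the arm can. A call with a gripper value outside its range is refused whole. The fingers move at their own pace and stop on an object; FORCE is the grip in N (left out, the last holds). Time passes only in rows, so rows that repeat a pose let the fingers close. It gives the time, the measured TCP pose, the force and the opening at its end, in the units of the state.
- manip.sense(): the state, without advancing time (a new reading comes with each control period).
- manip.snapshot(name): name is "scene" or "top"; returns a dict with "frame" (400x640x3 uint8, red, green, blue), "depth" (400x640 float32, m along the optical axis (not along the pixel's ray), 0 where there is no reading), "camera_matrix" (3x3 intrinsics, pixels), "rvec" (rotation vector, rad) and "tvec" (3), from world to camera coordinates, as OpenCV has them. Camera axes: x right, y down, z forward; pixel columns grow to the right and rows downward; lengths in m; the calibration is good to about 2 mm. A picture is of the moment at which its call begins.
- manip.sign_off(): hands the job in, once; it reports no verdict.
The state is a dict: "t": time; "q": joint angles; "qd": joint speeds; "tau": joint torques, N m; "tcp_pos": TCP position; "tool_rot": TCP orientation; "force": force on the tool from outside, world axes, zero at the start; "ft_torque": the same for the moment, N m; "finger_gap": opening from 0.0 (shut) to 1.0 (fully open).
Only numpy, scipy, OpenCV 4.12 (cv2) and the standard library are available. Lean on these libraries where they do the work, as an engineer would, in place of code of your own. Each camera call takes 0.05 s, during which the arm holds its last target.

## Working session

There is one attempt and no reset: what is moved stays moved. The work goes in short steps, Python scripts to look and compute and a shell command to move; the robot and the scene stay as the last step left them, time stands still between calls to the robot, and variables do not carry over. Pictures are saved under pics/ and viewed, and the job is handed in when it is done.

```bash
ls; mkdir -p pics
cat > h.py <<'E'
import numpy as np, cv2
from scipy.spatial.transform import Rotation as R
from station import manip
def save(name,n):
    s=manip.snapshot(name); np.savez(f'/tmp/{n}.npz',**s)
    cv2.imwrite(f'pics/{n}.png',s['frame'][:,:,::-1]); return s
def load(n): return dict(np.load(f'/tmp/{n}.npz'))
def crop(s,n,u0,v0,u1,v1,k):
    c=s['frame'][v0:v1,u0:u1,::-1]; cv2.imwrite(f'pics/{n}.png',cv2.resize(c,None,fx=k,fy=k,interpolation=cv2.INTER_CUBIC))
def world(s,u,v,d=None,z=None):
    K=s['camera_matrix'];Rm=cv2.Rodrigues(s['rvec'])[0];t=s['tvec'].ravel()
    ray=np.linalg.inv(K)@np.array([u,v,1.]); c=-Rm.T@t; r=Rm.T@ray
    if z is not None: return c+r*(z-c[2])/r[2]
    if d is None: d=float(s['depth'][int(round(v)),int(round(u))])
    return c+r*d
E
python3 - <<'E'
from h import *
print(manip.sense())
for n in ('scene','top'):
    s=save(n,n+'0'); print(n,s['camera_matrix'].ravel(),s['rvec'].ravel(),s['tvec'].ravel(), -cv2.Rodrigues(s['rvec'])[0].T@s['tvec'].ravel())
E
```

```text
pics
{'t': 0.0, 'q': array([-1.47150057e+00,  5.28462413e-01,  1.43388466e+00,  9.41423012e-06,
        1.18140722e+00, -1.78506485e-01]), 'qd': array([ 0.00030803, -0.0010194 ,  0.00048135,  0.00064514, -0.00070463,
        0.00076525]), 'tau': array([-2.88963733e-03, -4.42362213e+01, -1.78024507e+01, -2.68997892e-04,
        8.46293871e-03, -1.73140734e-05]), 'tcp_pos': array([ 0.17136089, -0.60035071,  0.2473415 ]), 'tool_rot': array([-0.09786775,  0.70105975, -0.69953268,  0.09793442]), 'force': array([ 0.73779305, -0.33114374, -0.02396406]), 'ft_torque': array([ 0.02118755, -0.0163472 , -0.00187494]), 'finger_gap': 0.9988550208967459}
scene [365.77429431   0.         323.21508206   0.         365.77429431
 205.79626062   0.           0.           1.        ] [ 1.65885363  1.74991676 -0.82154054] [ 0.11755905 -0.37015159  1.22005678] [ 1.180006   -0.05524737  0.49386683]
top [499.00708574   0.         317.01267658   0.         499.00708574
 202.54977993   0.           0.           1.        ] [ 2.15671924 -2.17419751  0.1692159 ] [-0.0922528   0.62534671  0.85401962] [ 0.50788135 -0.07418677  0.93030718]
```

View pics/scene0.png

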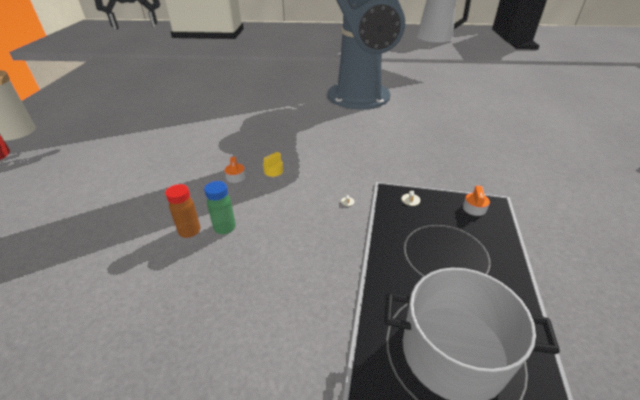

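View pics/top0.png

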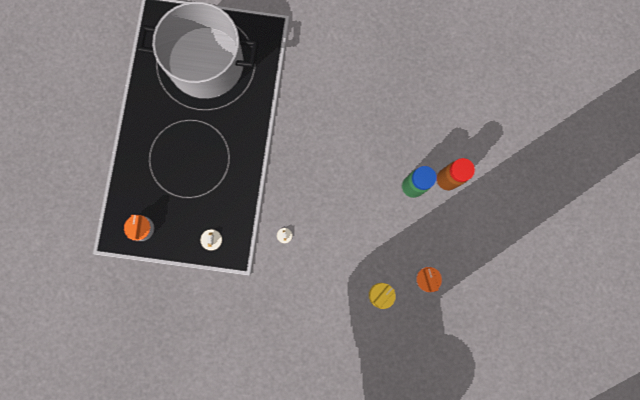

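Run:
```python
from h import *
s=load('top0')
crop(s,'c_knob',360,250,460,325,8); crop(s,'c_sp',170,205,310,275,5)
s2=load('scene0'); crop(s2,'c_sc',210,140,310,215,8)
crop(s2,'c_sc2',330,175,500,225,4)
```

```text
(no output)
```

View pics/c_knob.png

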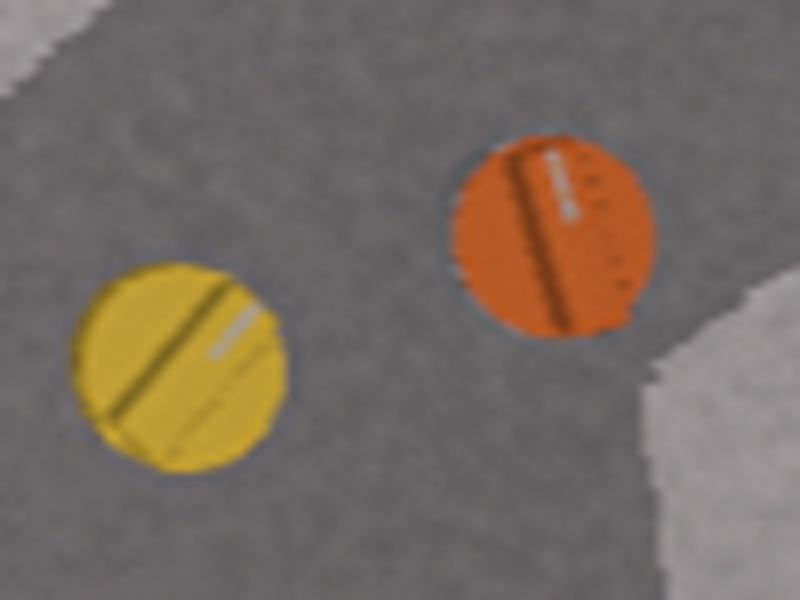

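View pics/c_sp.png

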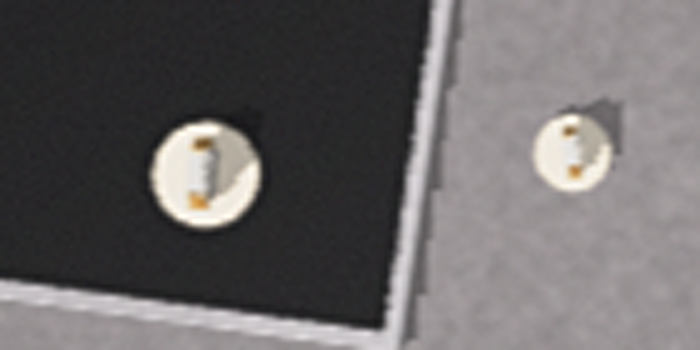

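View pics/c_sc.png

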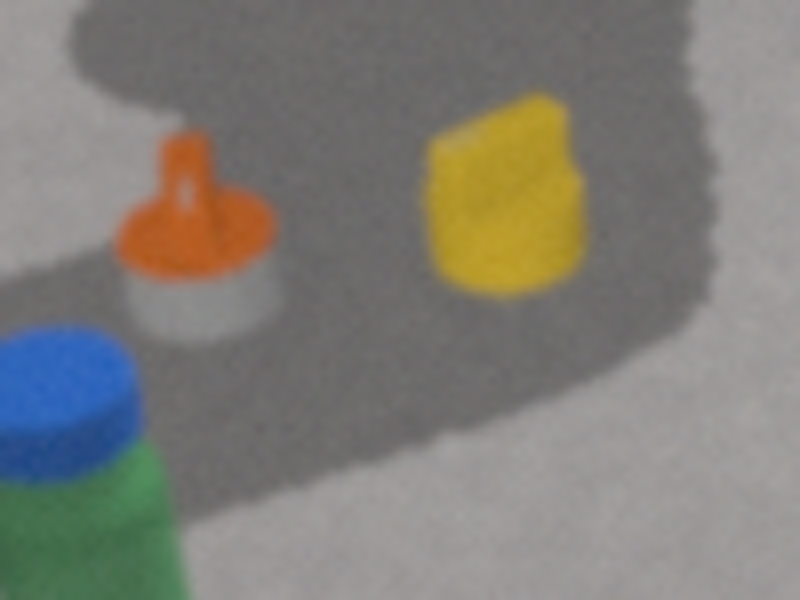

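View pics/c_sc2.png

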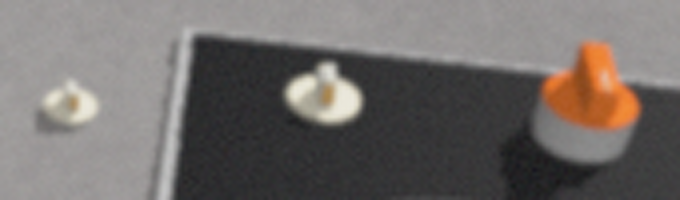

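```bash
cat >> h.py <<'E'
def cloud(s):
    K=s['camera_matrix'];Rm=cv2.Rodrigues(s['rvec'])[0];t=s['tvec'].ravel()
    v,u=np.mgrid[0:400,0:640]; d=s['depth'].astype(float)
    P=np.stack([(u-K[0,2])/K[0,0]*d,(v-K[1,2])/K[1,1]*d,d],-1)-t
    W=P@Rm; W[d==0]=np.nan; return W
E
python3 - <<'E'
from h import *
for n in('top0','scene0'):
  s=load(n); W=cloud(s); f=s['frame'].astype(int)
  boxes={'knob':(410,260,450,300),'fitted':(118,208,160,250),'sp':(190,220,235,260)} if n=='top0' else {'knob':(220,150,250,185),'fitted':(460,182,492,216),'sp':(398,185,425,210)}
  for k,(a,b,c,d) in boxes.items():
    w=W[b:d,a:c]; g=f[b:d,a:c]; z=w[...,2]
    org=(g[...,0]>g[...,2]+70)&(g[...,1]<g[...,0]*0.6)
    if k=='sp': print(n,k,'z pct',np.nanpercentile(z,[1,10,50,90,99,100])); m=z>0.017
    else:
      print(n,k,'ground',np.nanpercentile(z[~org],[5,20,50]),'max',np.nanmax(z))
      g0=0 if k=='knob' else .008
      m=org&(z>g0+.036)
      m2=org&(z>g0+.015)&(z<g0+.03); q=w[m2]
      if len(q): print('  disc n',len(q),'bbox mid',(q[:,:2].min(0)+q[:,:2].max(0))/2,q[:,:2].max(0)-q[:,:2].min(0),np.median(q[:,2]))
    q=w[m]
    if len(q)>4:
      (cx,cy),(ww,hh),an=cv2.minAreaRect((q[:,:2]*1000).astype(np.float32))
      e,V=np.linalg.eigh(np.cov(q[:,:2].T)); 
      print('  bar n',len(q),'mean',q.mean(0),'rect',cx,cy,ww,hh,an,'pca',np.degrees(np.arctan2(V[1,1],V[0,1])),np.sqrt(e)*1000)
E
```

```text
top0 knob ground [-0.00215489 -0.00077267  0.00062984] max 0.04875255953013617
  disc n 272 bbox mid [ 0.48650106 -0.29860843] [0.04290417 0.04480023] 0.024026232432120438
  bar n 183 mean [ 0.48510845 -0.29859774  0.04332869] rect 486.37030029296875 -299.0135803222656 41.58977127075195 14.292840003967285 15.20767879486084 pca -164.64388152700195 [ 4.48495564 11.90201917]
top0 fitted ground [0.00557401 0.00687227 0.00839239] max 0.05548019139120159
  disc n 258 bbox mid [0.58382051 0.22481648] [0.0430934  0.04322192] 0.03181825888926544
  bar n 192 mean [0.58195654 0.22334844 0.05092675] rect 583.5335693359375 224.30836486816406 14.827940940856934 41.980140686035156 81.7443618774414 pca 171.60506625808497 [ 4.31687567 11.93794988]
top0 sp z pct [0.00480614 0.00643316 0.00857038 0.01100126 0.02575305 0.02871278]
  bar n 65 mean [0.56190375 0.09606318 0.0237761 ] rect 561.2655029296875 96.18256378173828 7.950738906860352 23.573087692260742 86.92591857910156 pca 176.58645353150195 [2.41191969 6.83119912]
scene0 knob ground [-0.00229383 -0.00147263 -0.0004846 ] max 0.1004177861377026
  d
[... 244 characters left out ...]
ca -165.59256503128708 [ 3.84374041 12.22636828]
scene0 fitted ground [-0.00145633 -0.00042569  0.00733042] max 0.05293191330845162
  disc n 163 bbox mid [0.58501358 0.22647199] [0.04472379 0.04483976] 0.031174814287635525
  bar n 81 mean [0.58841554 0.22365823 0.04926269] rect 585.4558715820312 225.7943115234375 13.715187072753906 41.56370544433594 85.87039947509766 pca 177.4813909950359 [ 3.8580894 12.9545888]
scene0 sp z pct [-0.00080253  0.00626045  0.00762362  0.00939265  0.02517203  0.02666389]
  bar n 35 mean [0.56665664 0.09770705 0.02269201] rect 564.8668212890625 98.09130096435547 19.731481552124023 7.861327648162842 1.2216435670852661 pca 178.72011882546315 [2.29312745 5.70397614]
```

Run:
```python
from h import *
s=load('top0')
for a,b in (((248,272),(287,17)),((97,253),(146,2)),((97,253),(248,272))):
    A=world(s,*a,z=.008);B=world(s,*b,z=.008); print(A,B,np.degrees(np.arctan2(*(B-A)[1::-1])))
crop(s,'c_sp2',195,222,230,257,16)
crop(load('scene0'),'c_sp3',395,183,430,213,20)
# tool
st=manip.sense(); M=R.from_quat(st['tool_rot']).as_matrix(); print(M.round(3))
```

```text
[0.50203649 0.02904364 0.008     ] [ 0.99579664 -0.04296435  0.008     ] -8.29729335501438
[0.53900853 0.30337063 0.008     ] [1.02590044 0.23178402 0.008     ] -8.364141806784176
[0.53900853 0.30337063 0.008     ] [0.50203649 0.02904364 0.008     ] -97.67570891336099
[[-0.962 -0.     0.274]
 [-0.274  0.002 -0.962]
 [-0.    -1.    -0.002]]
```

View pics/c_sp2.png

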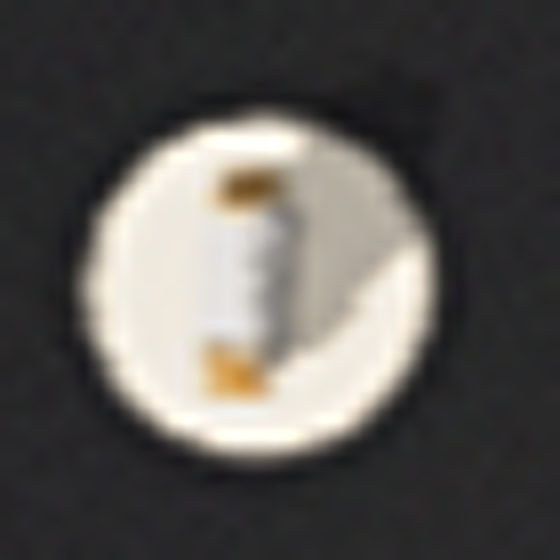

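View pics/c_sp3.png

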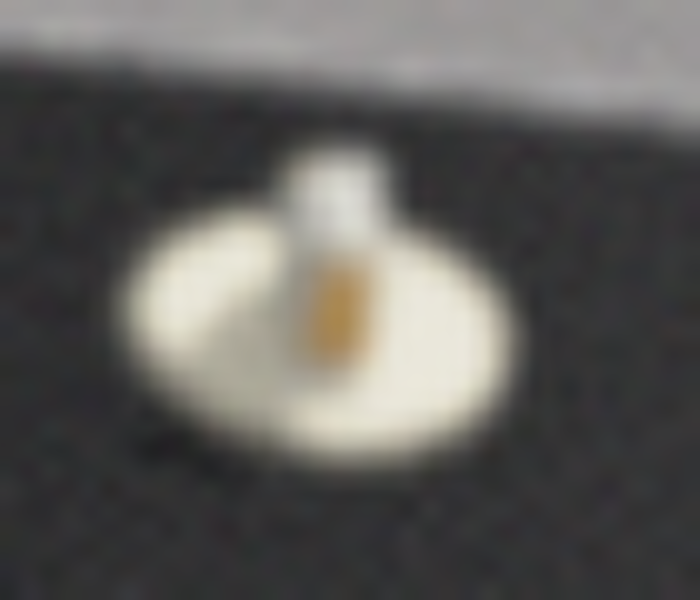

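Run:
```python
from h import *
s=load('top0')
f=lambda c,o,k:((c[0]+.5)/k+o[0]-.5,(c[1]+.5)/k+o[1]-.5)
o=(195,222)
print('disc top',world(s,*f((260,287),o,16),z=.0085))
A=world(s,*f((233,371),o,16),z=.017);B=world(s,*f((251,187),o,16),z=.017)
print('catch mid',(A+B)/2,B-A,np.degrees(np.arctan2(*(B-A)[1::-1])))
print('blade tip', world(s,*f((243,278),o,16),z=.026))
s2=load('scene0');o=(395,183)
print('disc scene',world(s2,*f((320,330),o,20),z=.0085))
print('tip scene',world(s2,*f((335,195),o,20),z=.026))
o=(360,250)
print('knob disc',world(s,*f((555,237),o,8),z=.0235))
# knob bar in crop: sharper
crop(s,'c_k2',412,262,447,297,16)
W=cloud(s); f_=s['frame'].astype(int)
# candidate fit: disc via orange colour whole ellipse moments at top
g=f_[262:297,412:447]; m=((g[...,0]>g[...,2]+60)).astype(np.uint8)
cs=max(cv2.findContours(m,cv2.RETR_EXTERNAL,cv2.CHAIN_APPROX_NONE)[0],key=cv2.contourArea)
e=cv2.minEnclosingCircle(cs);print(e, world(s,e[0][0]+412,e[0][1]+262,z=.0235))
```

```text
disc top [0.5618838  0.09760424 0.0085    ]
catch mid [0.56232744 0.09807181 0.017     ] [ 0.02088925 -0.00165532  0.        ] -4.530798660268284
blade tip [0.56188675 0.09626559 0.026     ]
disc scene [0.56306134 0.09815473 0.0085    ]
tip scene [0.56234156 0.09715324 0.026     ]
knob disc [ 0.48604929 -0.29873961  0.0235    ]
((16.76244354248047, 17.667421340942383), 13.214468002319336) [ 0.48519556 -0.29838795  0.0235    ]
```

View pics/c_k2.png

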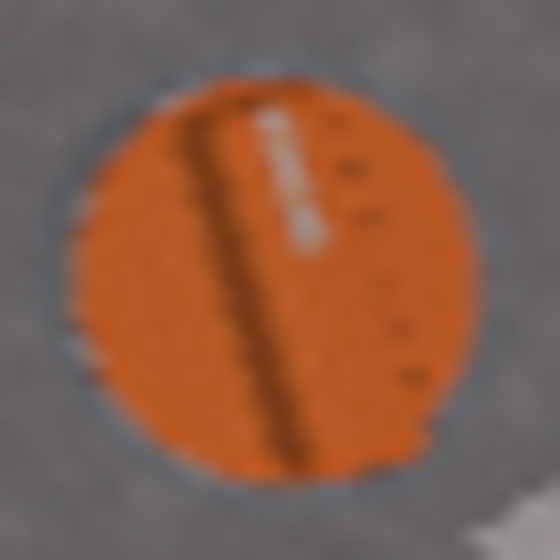

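```bash
cat >> h.py <<'E'
def go(x,y,z,yaw):
    st=manip.sense(); M=R.from_quat(st['tool_rot'])
    d=M.inv().apply(np.array([x,y,z])-st['tcp_pos'])*100
    # target: tool y down, tool z along -(knob y)
    a=np.radians(yaw); tz=np.array([np.sin(a),-np.cos(a),0]); ty=np.array([0,0,-1.]); tx=np.cross(ty,tz)
    T=R.from_matrix(np.stack([tx,ty,tz],1)); rv=(M.inv()*T).as_rotvec()
    print('shift cm',d.round(2),'rotvec',rv.round(4),'t',round(st['t'],2),'tcp',st['tcp_pos'].round(4),'F',st['force'].round(2),'gap cm',round(st['finger_gap']*8.5,2))
E
python3 - <<'E'
from h import *
go(.4862,-.2987,.12,15.5)
E
```

```text
shift cm [-38.55  12.8  -20.35] rotvec [ 0.0019  0.0073 -0.0003] t 0.1 tcp [ 0.1714 -0.6004  0.2475] F [-0.48  0.06 -0.16] gap cm 8.48
```

```bash
python3 -m handwheel '[-38.55,12.8,-20.35,0,0.007,0,4, -38.55,12.8,-20.35,0,0.007,0,4, -38.55,12.8,-20.35,0,0.007,0,4, -38.55,12.8,-20.35,0,0.007,0,4, -38.55,12.8,-20.35,0,0.007,0,4, -38.55,12.8,-20.35,0,0.007,0,4, -38.55,12.8,-20.35,0,0.007,0,4, -38.55,12.8,-20.35,0,0.007,0,4, -38.55,12.8,-20.35,0,0.007,0,4, -38.55,12.8,-20.35,0,0.007,0,4]' 25
python3 - <<'E'
from h import *
go(.4862,-.2987,.0445,15.5)
E
```

```text
t: 0.93
tcp_pos: [0.4612, -0.3229, 0.1301]
tool_rot: [-0.095, 0.701, -0.7, 0.095]
force: [0.7, -1.1, 0.4]
finger_gap: 0.466
shift cm [-3.06  8.56 -1.66] rotvec [0.0006 0.     0.0003] t 0.93 tcp [ 0.4612 -0.3229  0.1301] F [ 0.66 -1.08  0.4 ] gap cm 3.96
```

```bash
python3 -m handwheel '[-2.9,2,-1.6,0,0,0,4, -2.9,2,-1.6,0,0,0,4, -2.9,2,-1.6,0,0,0,4, -2.9,2,-1.6,0,0,0,4]'
python3 - <<'E'
from h import *
go(.4862,-.2987,.0445,15.5)
s=save('top','top1'); crop(s,'t1',370,220,490,320,6); s=save('scene','sc1'); crop(s,'s1',190,80,310,200,6)
E
```

```text
t: 1.27
tcp_pos: [0.4837, -0.3015, 0.1107]
tool_rot: [-0.096, 0.701, -0.701, 0.096]
force: [-0.6, -0.5, 0.9]
finger_gap: 0.463
shift cm [-0.32  6.62 -0.21] rotvec [0.0001 0.0011 0.0006] t 1.27 tcp [ 0.4837 -0.3015  0.1107] F [-0.57 -0.49  0.88] gap cm 3.93
```

View pics/s1.png

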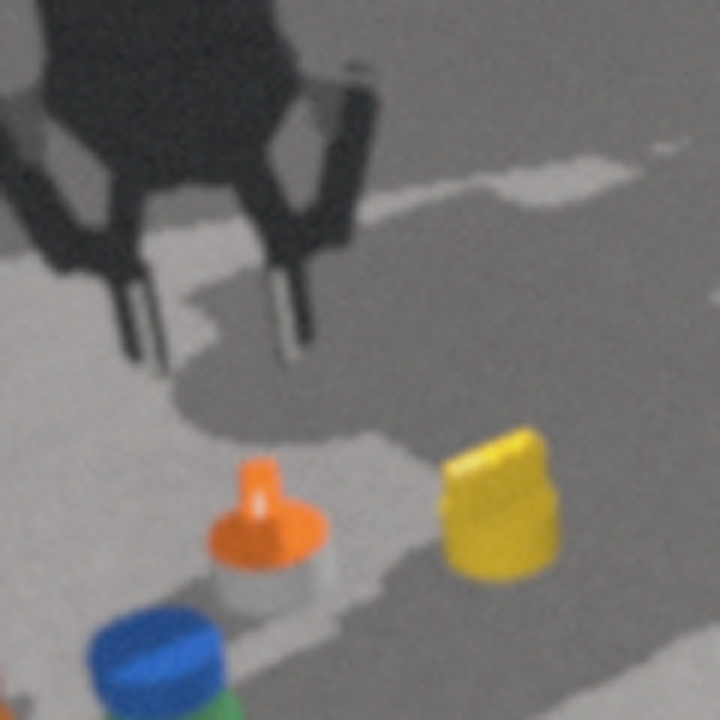

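View pics/t1.png

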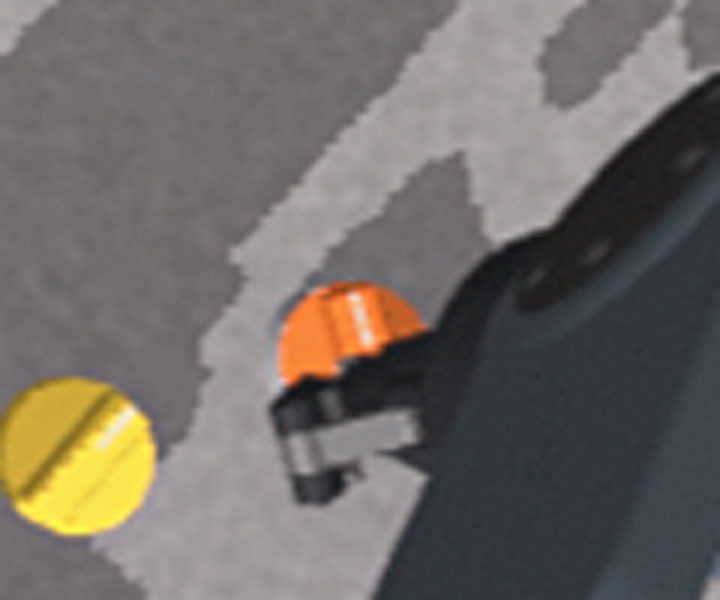

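Run:
```python
from h import *
go(.4862,-.2987,.0445,15.5)
```

```text
shift cm [-0.37  6.7  -0.33] rotvec [-0.0011 -0.0013 -0.0003] t 1.37 tcp [ 0.4835 -0.3028  0.1115] F [-0.34 -0.01  0.17] gap cm 3.97
```

```bash
python3 -m handwheel '[-0.37,2,-0.33,0,0,0,4, -0.37,4,-0.33,0,0,0,4, -0.37,5,-0.33,0,0,0,4, -0.37,5.8,-0.33,0,0,0,4, -0.37,6.4,-0.33,0,0,0,4, -0.37,6.7,-0.33,0,0,0,4, -0.37,6.7,-0.33,0,0,0,4, -0.37,6.7,-0.33,0,0,0,4]'
python3 - <<'E'
from h import *
go(.4862,-.2987,.0435,15.5)
s=save('scene','sc2'); crop(s,'s2',190,100,310,200,6)
E
```

```text
t: 2.03
tcp_pos: [0.4868, -0.2976, 0.0443]
tool_rot: [0.095, -0.7, 0.701, -0.096]
force: [-0.9, -0.3, -0.7]
finger_gap: 0.468
shift cm [0.08 0.08 0.09] rotvec [-0.0007  0.0001 -0.0004] t 2.03 tcp [ 0.4868 -0.2976  0.0443] F [-0.91 -0.28 -0.69] gap cm 3.98
```

View pics/s2.png

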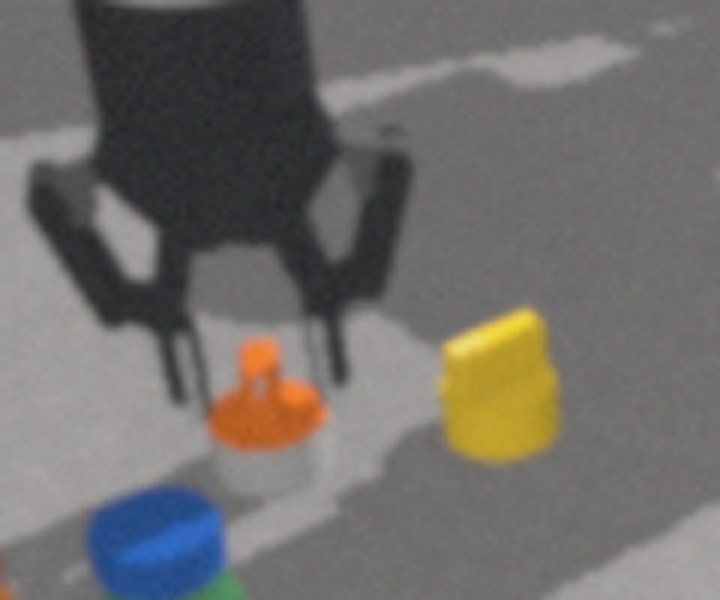

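```bash
python3 -m handwheel '[0,0,0,0,0,0,3, 0,0,0,0,0,0,2.4, 0,0,0,0,0,0,2.0, 0,0,0,0,0,0,1.8]' 25
python3 - <<'E'
from h import *
go(.4862,-.2987,.0435,15.5)
s=save('scene','sc3'); crop(s,'s3',190,100,310,200,6)
E
```

```text
t: 2.42
tcp_pos: [0.4868, -0.2973, 0.0442]
tool_rot: [0.095, -0.7, 0.701, -0.096]
force: [-0.6, 0.2, -0.1]
finger_gap: 0.211
shift cm [0.09 0.07 0.12] rotvec [-0.0005  0.0004 -0.0003] t 2.42 tcp [ 0.4868 -0.2973  0.0442] F [-0.59  0.2  -0.08] gap cm 1.8
```

View pics/s3.png

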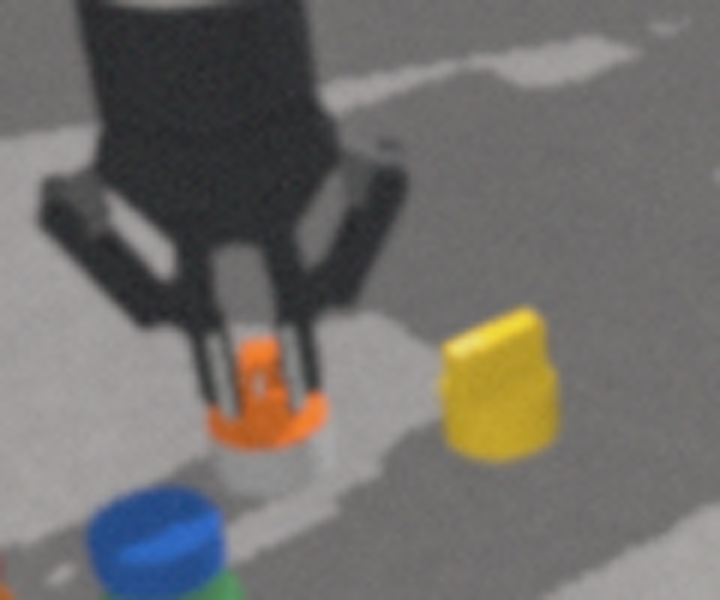

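```bash
python3 -m handwheel '[0,0,0,0,0,0,1.4, 0,0,0,0,0,0,1.2, 0,0,0,0,0,0,0.9, 0,0,0,0,0,0,0.9, 0,0,0,0,0,0,0.9]' 60
python3 - <<'E'
from h import *
go(.4862,-.2987,.0435,15.5)
E
```

```text
t: 2.88
tcp_pos: [0.4868, -0.2974, 0.0443]
tool_rot: [0.095, -0.7, 0.701, -0.096]
force: [0.2, 0.3, 3.7]
finger_gap: 0.146
shift cm [0.09 0.08 0.11] rotvec [-0.0005  0.0003 -0.0004] t 2.88 tcp [ 0.4868 -0.2974  0.0443] F [0.19 0.3  3.66] gap cm 1.24
```

```bash
python3 -m handwheel '[0,-1,0,0,0,0,0.9, 0,-3,0,0,0,0,0.9, 0,-6,0,0,0,0,0.9, 0,-9,0,0,0,0,0.9, 0,-10,0,0,0,0,0.9, 0,-10,0,0,0,0,0.9, 0,-10,0,0,0,0,0.9]'
python3 - <<'E'
from h import *
go(.5622,.0975,.144,-4.5)
s=save('scene','sc4'); crop(s,'s4',170,40,320,190,5)
E
```

```text
t: 3.47
tcp_pos: [0.4864, -0.297, 0.144]
tool_rot: [0.095, -0.701, 0.701, -0.096]
force: [-0.1, 0.7, -0.6]
finger_gap: 0.146
shift cm [-17.86  -0.   -35.99] rotvec [-2.000e-04  3.493e-01 -2.000e-04] t 3.47 tcp [ 0.4864 -0.297   0.144 ] F [-0.1   0.67 -0.63] gap cm 1.24
```

View pics/s4.png

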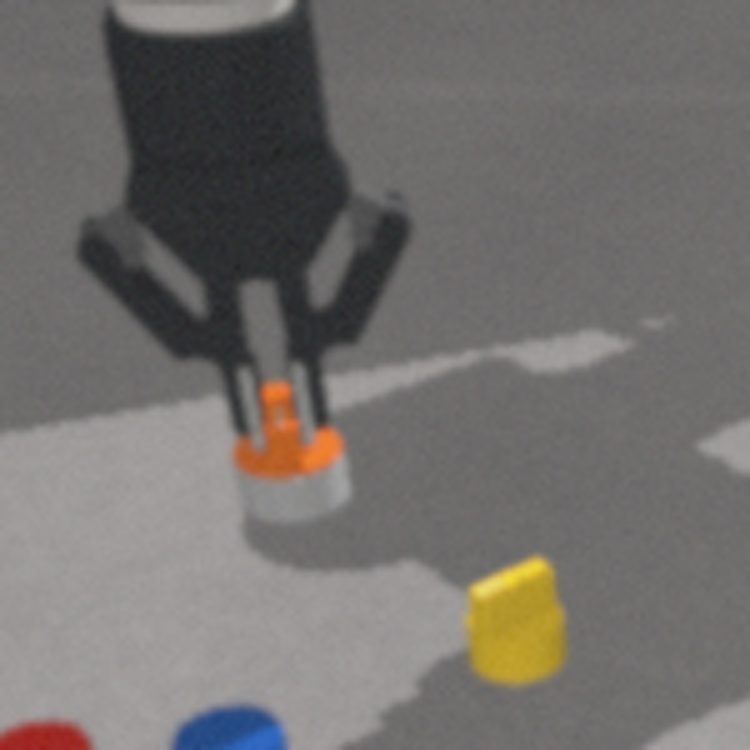

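```bash
python3 -m handwheel '[-2,0,-3.5,0,0.05,0,0.9, -5,0,-7,0,0.1,0,0.9, -7,0,-11,0,0.15,0,0.9, -9,0,-15,0,0.2,0,0.9, -11,0,-19,0,0.25,0,0.9, -13,0,-23,0,0.3,0,0.9, -15,0,-27,0,0.349,0,0.9, -16.5,0,-31,0,0.349,0,0.9, -17.5,0,-34,0,0.349,0,0.9, -17.9,0,-36,0,0.349,0,0.9]'
python3 -m handwheel '[0,0,0,0,0,0,0.9, 0,1,0,0,0,0,0.9, 0,2.5,0,0,0,0,0.9, 0,3.5,0,0,0,0,0.9, 0,4,0,0,0,0,0.9, 0,4,0,0,0,0,0.9, 0,4,0,0,0,0,0.9, 0,4,0,0,0,0,0.9]'
python3 - <<'E'
from h import *
go(.5630,.0974,.095,-4.5)
s=save('scene','sc5'); crop(s,'s5',350,100,510,220,5)
s=save('top','top5'); crop(s,'t5',170,190,290,280,6)
E
```

```text
t: 4.35
tcp_pos: [0.5618, 0.1008, 0.1416]
tool_rot: [0.026, 0.707, -0.706, -0.028]
force: [0.4, -0.5, -0.8]
finger_gap: 0.151
t: 5.02
tcp_pos: [0.5631, 0.0968, 0.104]
tool_rot: [-0.028, -0.707, 0.707, 0.028]
force: [0.4, 0.7, -0.1]
finger_gap: 0.146
shift cm [ 0.02  0.9  -0.06] rotvec [-0.     -0.0008 -0.0004] t 5.02 tcp [0.5631 0.0968 0.104 ] F [ 0.41  0.72 -0.11] gap cm 1.24
```

View pics/s5.png

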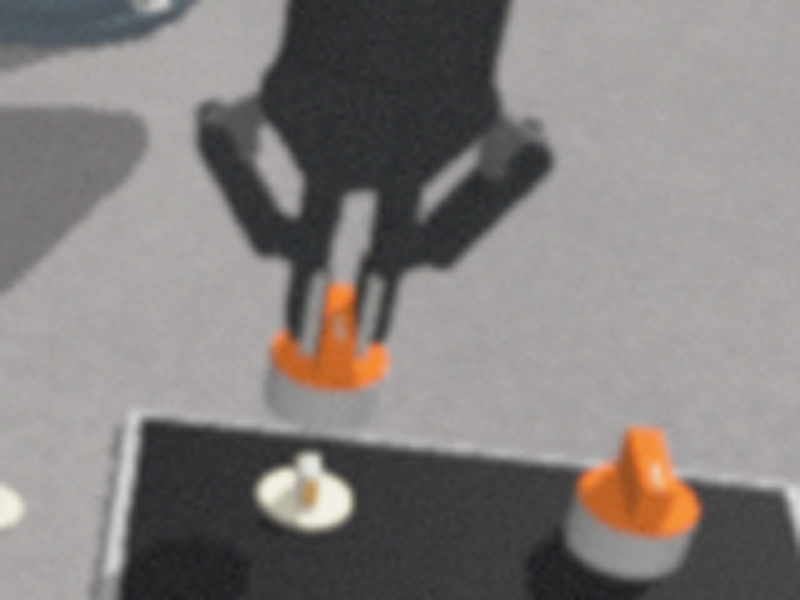

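View pics/t5.png

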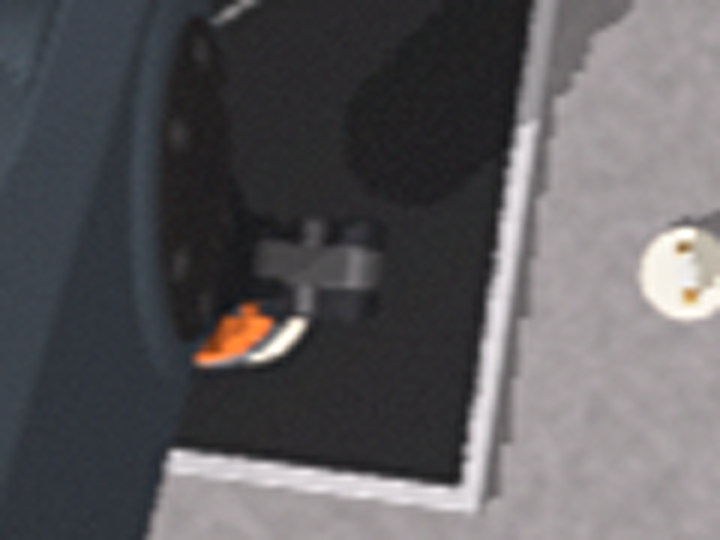

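```bash
cat >> h.py <<'E'
def circ(c,r,n=60):
    a=np.linspace(0,2*np.pi,n); return np.stack([c[0]+r*np.cos(a),c[1]+r*np.sin(a),np.full(n,c[2])],1)
def box(c,yaw,lx,ly,z0,z1):
    a=np.radians(yaw);X=np.array([np.cos(a),np.sin(a)]);Y=np.array([-X[1],X[0]])
    q=[np.r_[np.array(c[:2])+X*sx*lx/2+Y*sy*ly/2] for sx,sy in((1,1),(1,-1),(-1,-1),(-1,1),(1,1))]
    return [np.array([[*p,z] for p in q]) for z in(z0,z1)]
def overlay(s,name,polys,u0,v0,u1,v1,k):
    c=cv2.resize(s['frame'][v0:v1,u0:u1,::-1],None,fx=k,fy=k,interpolation=cv2.INTER_CUBIC)
    for P,col in polys:
        p=cv2.projectPoints(P.astype(float),s['rvec'],s['tvec'],s['camera_matrix'],None)[0].reshape(-1,2)
        p=((p-[u0,v0]+.5)*k-.5)
        cv2.polylines(c,[(p*16).astype(np.int32)],False,col,1,cv2.LINE_AA,4)
    cv2.imwrite(f'pics/{name}.png',c)
E
python3 - <<'E'
from h import *
s=load('sc5'); T=np.array([.5631,.0968,.104]); a=np.radians(-4.5); X=np.array([np.cos(a),np.sin(a),0])
K=T-[0,0,.0443]-.0009*X
print(K)
g=(0,255,0);b=(255,0,0)
pol=[(circ(K+[0,0,.0235],.023),g),(circ(K,.023),g)]+[(p,g) for p in box(K,-4.5,.042,.014,K[2]+.0235,K[2]+.0435)]
S=np.array([.5622,.0975,.008]); pol+=[(p,b) for p in box(S,-4.5,.018,.008,.008,.026)]
overlay(s,'o5',pol,395,145,440,210,12)
s=load('top0'); overlay(s,'o5t',[(p,b) for p in box(S,-4.5,.018,.008,.008,.026)+box(S,-4.5,.026,.006,.015,.015)[:1]],195,222,230,257,16)
E
```

```text
[0.56220277 0.09687061 0.0597    ]
```

View pics/o5.png

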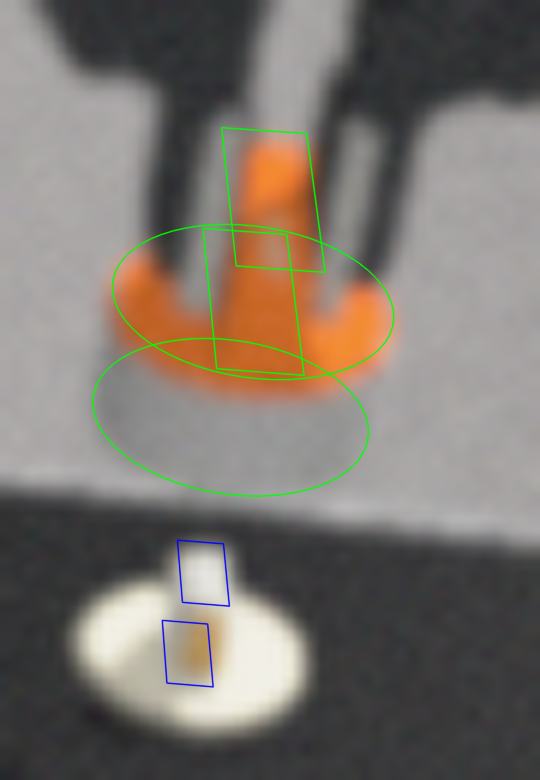

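View pics/o5t.png

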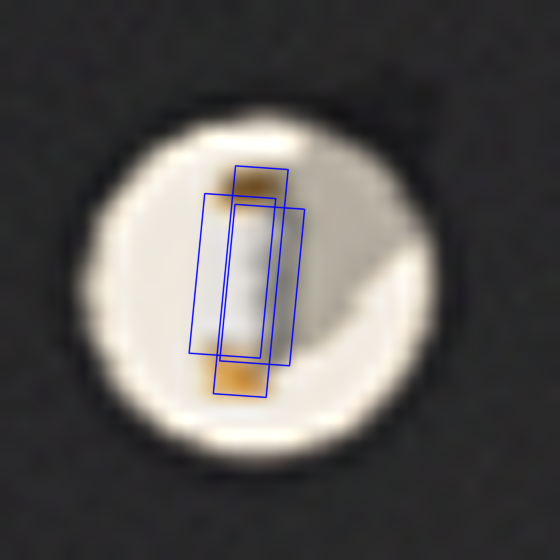

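```bash
python3 -m handwheel '[0.02,1,-0.06,0,0,0,0.9, 0.02,2,-0.06,0,0,0,0.9, 0.02,2.7,-0.06,0,0,0,0.9, 0.02,3,-0.06,0,0,0,0.9, 0.02,3.05,-0.06,0,0,0,0.9, 0.02,3.05,-0.06,0,0,0,0.9, 0.02,3.05,-0.06,0,0,0,0.9]'
python3 - <<'E'
from h import *
go(.5630,.0974,.066,-4.5)
s=save('scene','sc6'); T=manip.sense()['tcp_pos']
a=np.radians(-4.5); X=np.array([np.cos(a),np.sin(a),0])
K=T-[0,0,.0443]-.0009*X
g=(0,255,0);b=(255,0,0)
pol=[(circ(K+[0,0,.0235],.023),g),(circ(K,.023),g)]
overlay(s,'o6',pol,385,155,440,210,12)
E
```

```text
t: 5.7
tcp_pos: [0.5628, 0.0982, 0.0734]
tool_rot: [0.028, 0.707, -0.707, -0.028]
force: [0.3, 0.1, -1.3]
finger_gap: 0.146
shift cm [-0.03  0.74  0.08] rotvec [ 0.      0.0004 -0.0002] t 5.7 tcp [0.5628 0.0982 0.0734] F [ 0.29  0.07 -1.34] gap cm 1.24
```

View pics/o6.png

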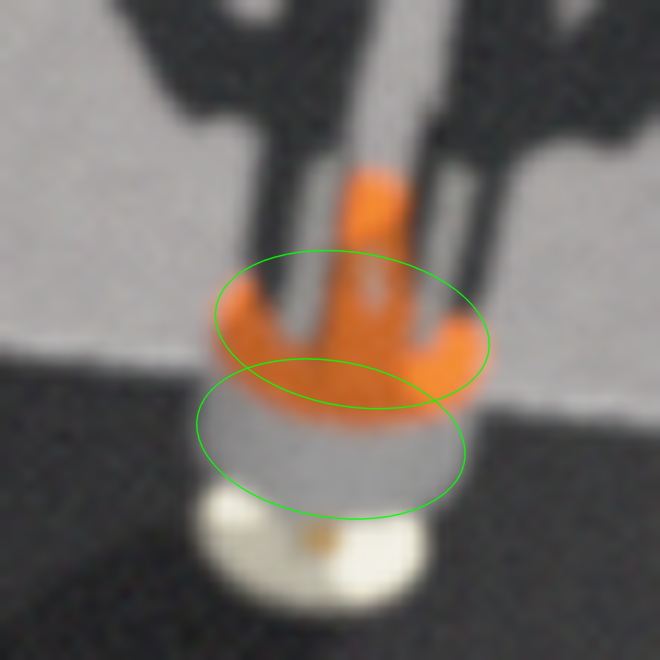

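```bash
python3 -m handwheel '[0,0.1,0.03,0,0,0,0.9, 0,0.2,0.03,0,0,0,0.9, 0,0.3,0.03,0,0,0,0.9, 0,0.35,0.03,0,0,0,0.9, 0,0.4,0.03,0,0,0,0.9, 0,0.4,0.03,0,0,0,0.9]'; python3 -c "
from h import *
go(.5630,.0974,.066,-4.5)"
```

```text
t: 6.25
tcp_pos: [0.5625, 0.0978, 0.0693]
tool_rot: [0.028, 0.707, -0.707, -0.028]
force: [-0.3, 0.1, -1.3]
finger_gap: 0.146
shift cm [-0.05  0.33  0.04] rotvec [0.     0.0003 0.0002] t 6.25 tcp [0.5625 0.0978 0.0693] F [-0.29  0.11 -1.29] gap cm 1.25
```

```bash
python3 -m handwheel '[0,0.05,0,0,0,0,0.9, 0,0.1,0,0,0,0,0.9, 0,0.1,0,0,0,0,0.9]'; python3 -c "
from h import *
go(.5630,.0974,.066,-4.5)"
```

```text
t: 6.5
tcp_pos: [0.5625, 0.0979, 0.0683]
tool_rot: [0.028, 0.707, -0.707, -0.028]
force: [0.8, 0.1, -0.4]
finger_gap: 0.147
shift cm [-0.05  0.23  0.04] rotvec [-0.      0.0003  0.0001] t 6.5 tcp [0.5625 0.0979 0.0683] F [ 0.75  0.15 -0.38] gap cm 1.25
```

```bash
python3 -m handwheel '[0,0.05,0,0,0,0,0.9, 0,0.1,0,0,0,0,0.9, 0,0.15,0,0,0,0,0.9, 0,0.15,0,0,0,0,0.9]'
```

```text
t: 6.83
tcp_pos: [0.5625, 0.0979, 0.0668]
tool_rot: [-0.028, -0.707, 0.707, 0.028]
force: [0.3, 0.1, -0.2]
finger_gap: 0.152
```

```bash
python3 -m handwheel '[0,0.05,0,0,0,0,0.9, 0,0.1,0,0,0,0,0.9, 0,0.1,0,0,0,0,0.9]'
```

```text
t: 7.08
tcp_pos: [0.5624, 0.0979, 0.0658]
tool_rot: [-0.027, -0.707, 0.707, 0.028]
force: [-0.3, -0.2, -1.5]
finger_gap: 0.144
```

```bash
python3 -m handwheel '[0,0.05,0,0,0,0,0.9, 0,0.1,0,0,0,0,0.9, 0,0.1,0,0,0,0,0.9]'
```

```text
t: 7.33
tcp_pos: [0.5623, 0.0979, 0.065]
tool_rot: [0.027, 0.707, -0.707, -0.028]
force: [-1.3, -0.2, 0.7]
finger_gap: 0.144
```

```bash
python3 -m handwheel '[0,0.05,0,0,0,0,0.9, 0,0.1,0,0,0,0,0.9, 0,0.1,0,0,0,0,0.9]'
```

```text
t: 7.58
tcp_pos: [0.5626, 0.0979, 0.0641]
tool_rot: [0.028, 0.707, -0.707, -0.028]
force: [-1.1, 0.0, 3.6]
finger_gap: 0.141
```

```bash
python3 -m handwheel '[0,0.05,0,0,0,0,0.9, 0,0.1,0,0,0,0,0.9, 0,0.1,0,0,0,0,0.9]'
```

```text
t: 7.83
tcp_pos: [0.563, 0.0979, 0.0632]
tool_rot: [0.028, 0.707, -0.707, -0.027]
force: [-1.4, -0.2, 4.9]
finger_gap: 0.143
```

```bash
python3 -m handwheel '[0,0.05,0,0,0,0,0.9, 0,0.1,0,0,0,0,0.9, 0,0.1,0,0,0,0,0.9]'
```

```text
t: 8.08
tcp_pos: [0.5631, 0.0978, 0.0623]
tool_rot: [0.028, 0.707, -0.707, -0.027]
force: [-1.1, 0.3, 5.6]
finger_gap: 0.147
```

```bash
python3 -m handwheel '[0,0.05,0,0,0,0,0.9, 0,0.1,0,0,0,0,0.9, 0,0.1,0,0,0,0,0.9]'
```

```text
t: 8.33
tcp_pos: [0.5632, 0.0978, 0.0614]
tool_rot: [0.028, 0.707, -0.707, -0.027]
force: [-1.2, -0.1, 6.4]
finger_gap: 0.146
```

```bash
python3 -m handwheel '[0,0.05,0,0,0,0,0.9, 0,0.1,0,0,0,0,0.9, 0,0.1,0,0,0,0,0.9]'
```

```text
t: 8.58
tcp_pos: [0.5633, 0.0978, 0.0605]
tool_rot: [0.028, 0.707, -0.707, -0.027]
force: [-0.8, 0.1, 7.0]
finger_gap: 0.147
```

```bash
python3 -m handwheel '[0,0.05,0,0,0,0,0.9, 0,0.1,0,0,0,0,0.9, 0,0.1,0,0,0,0,0.9]'
```

```text
t: 8.83
tcp_pos: [0.5626, 0.0978, 0.0587]
tool_rot: [-0.028, -0.707, 0.707, 0.028]
force: [-1.0, -0.2, 0.6]
finger_gap: 0.146
```

```bash
python3 -m handwheel '[0,0.05,0,0,0,0,0.9, 0,0.1,0,0,0,0,0.9, 0,0.1,0,0,0,0,0.9]'
```

```text
t: 9.08
tcp_pos: [0.5626, 0.0978, 0.0576]
tool_rot: [-0.028, -0.707, 0.707, 0.028]
force: [-0.7, 0.5, 1.2]
finger_gap: 0.148
```

```bash
python3 -m handwheel '[0,0.05,0,0,0,0,0.9, 0,0.1,0,0,0,0,0.9, 0,0.1,0,0,0,0,0.9]'
```

```text
t: 9.33
tcp_pos: [0.5625, 0.0979, 0.0567]
tool_rot: [0.028, 0.707, -0.707, -0.028]
force: [-0.5, 0.4, 1.5]
finger_gap: 0.149
```

```bash
python3 -m handwheel '[0,0.05,0,0,0,0,0.9, 0,0.1,0,0,0,0,0.9, 0,0.1,0,0,0,0,0.9]'
python3 - <<'E'
from h import *
s=save('scene','sc7'); T=manip.sense()['tcp_pos']
a=np.radians(-4.5); X=np.array([np.cos(a),np.sin(a),0])
K=T-[0,0,.0443]-.0009*X; K[2]=.008
g=(0,255,0)
overlay(s,'o7',[(circ(K+[0,0,.0235],.023),g),(circ(K,.023),g)],385,160,500,220,7)
E
```

```text
t: 9.58
tcp_pos: [0.5625, 0.0978, 0.0558]
tool_rot: [0.028, 0.707, -0.707, -0.028]
force: [0.3, 0.5, 0.7]
finger_gap: 0.144
```

View pics/o7.png

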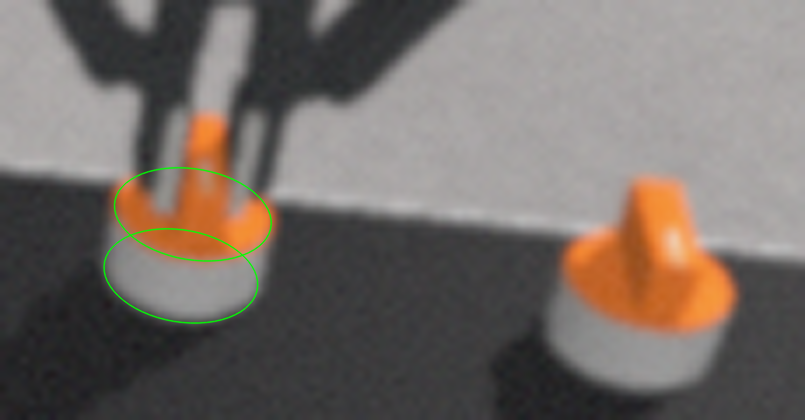

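```bash
python3 -m handwheel '[0,0.05,0,0,0,0,0.9, 0,0.1,0,0,0,0,0.9, 0,0.1,0,0,0,0,0.9]'
```

```text
t: 9.88
tcp_pos: [0.5624, 0.0978, 0.0546]
tool_rot: [-0.027, -0.707, 0.707, 0.028]
force: [-0.2, -0.3, -1.0]
finger_gap: 0.148
```

```bash
python3 -m handwheel '[0,0.05,0,0,0,0,0.9, 0,0.1,0,0,0,0,0.9, 0,0.1,0,0,0,0,0.9]'
```

```text
t: 10.13
tcp_pos: [0.5625, 0.0978, 0.0537]
tool_rot: [-0.027, -0.707, 0.707, 0.028]
force: [0.9, 0.3, -0.5]
finger_gap: 0.145
```

```bash
python3 -m handwheel '[0,0.03,0,0,0,0,0.9, 0,0.06,0,0,0,0,0.9, 0,0.06,0,0,0,0,0.9]'
```

```text
t: 10.38
tcp_pos: [0.5625, 0.0979, 0.0533]
tool_rot: [0.028, 0.707, -0.707, -0.028]
force: [0.5, 0.0, -0.9]
finger_gap: 0.148
```

```bash
python3 -m handwheel '[0,0.03,0,0,0,0,0.9, 0,0.06,0,0,0,0,0.9, 0,0.06,0,0,0,0,0.9]'
```

```text
t: 10.63
tcp_pos: [0.5625, 0.0978, 0.0527]
tool_rot: [0.028, 0.707, -0.707, -0.028]
force: [-0.1, -0.3, -0.7]
finger_gap: 0.147
```

```bash
python3 -m handwheel '[0,0.03,0,0,0,0,0.9, 0,0.05,0,0,0,0,0.9, 0,0.05,0,0,0,0,0.9]'
```

```text
t: 10.88
tcp_pos: [0.5626, 0.0978, 0.0523]
tool_rot: [0.028, 0.707, -0.707, -0.028]
force: [0.3, -0.2, -0.4]
finger_gap: 0.148
```

```bash
python3 -m handwheel '[0,0.03,0,0,0,0,0.9, 0,0.05,0,0,0,0,0.9, 0,0.05,0,0,0,0,0.9]'
```

```text
t: 11.13
tcp_pos: [0.5626, 0.0979, 0.0522]
tool_rot: [-0.028, -0.707, 0.707, 0.027]
force: [-0.4, 1.0, 4.9]
finger_gap: 0.144
```

```bash
python3 -m handwheel '[0,0.03,0,0,0,0,0.9, 0,0.04,0,0,0,0,0.9, 0,0.04,0,0,0,0,0.9]'
```

```text
t: 11.38
tcp_pos: [0.5626, 0.0979, 0.0522]
tool_rot: [-0.028, -0.707, 0.707, 0.028]
force: [-1.2, 0.8, 7.5]
finger_gap: 0.148
```

```bash
python3 -m handwheel '[0,-0.05,0,0,0,0,0.9, 0,-0.1,0,0,0,0,0.9, 0,-0.15,0,0,0,0,0.9, 0,-0.2,0,0,0,0,0.9, 0,-0.2,0,0,0,0,0.9]'
```

```text
t: 11.8
tcp_pos: [0.5626, 0.0979, 0.0531]
tool_rot: [0.028, 0.707, -0.707, -0.028]
force: [0.1, -0.1, -0.2]
finger_gap: 0.145
```

```bash
python3 -m handwheel '[0,-0.03,0,0,0,0,0.9, 0,-0.06,0,0,0,0,0.9, 0,-0.06,0,0,0,0,0.9]'
```

```text
t: 12.05
tcp_pos: [0.5626, 0.0978, 0.0538]
tool_rot: [0.028, 0.707, -0.707, -0.028]
force: [0.3, -0.2, -1.0]
finger_gap: 0.15
```

```bash
python3 -m handwheel '[0,-0.03,0,0,0,0,0.9, 0,-0.06,0,0,0,0,0.9, 0,-0.06,0,0,0,0,0.9]'
```

```text
t: 12.3
tcp_pos: [0.5626, 0.0978, 0.0546]
tool_rot: [-0.028, -0.707, 0.707, 0.028]
force: [-0.3, 1.0, -0.8]
finger_gap: 0.146
```

```bash
python3 -m handwheel '[0,-0.03,0,0,0,0,0.9, 0,-0.05,0,0,0,0,0.9, 0,-0.05,0,0,0,0,0.9]'
```

```text
t: 12.55
tcp_pos: [0.5625, 0.0979, 0.0548]
tool_rot: [0.028, 0.707, -0.707, -0.028]
force: [0.2, 0.5, -2.9]
finger_gap: 0.143
```

```bash
python3 -m handwheel '[0,-0.03,0,0,0,0,0.9, 0,-0.05,0,0,0,0,0.9, 0,-0.05,0,0,0,0,0.9]'
```

```text
t: 12.8
tcp_pos: [0.5625, 0.0978, 0.0549]
tool_rot: [0.028, 0.707, -0.707, -0.028]
force: [1.6, -0.7, -8.1]
finger_gap: 0.143
```

```bash
python3 -m handwheel '[0,-0.03,0,0,0,0,0.9, 0,-0.05,0,0,0,0,0.9, 0,-0.05,0,0,0,0,0.9]'
```

```text
t: 13.05
tcp_pos: [0.5624, 0.0979, 0.0551]
tool_rot: [0.027, 0.707, -0.707, -0.028]
force: [2.7, 0.6, -15.4]
finger_gap: 0.145
```

```bash
python3 -m handwheel '[0,0.035,0,0,0,0,0.9, 0,0.035,0,0,0,0,0.9, 0,0.035,0,0,0,0,0.9]'
```

```text
t: 13.3
tcp_pos: [0.5624, 0.0978, 0.0552]
tool_rot: [0.027, 0.707, -0.707, -0.028]
force: [2.8, 0.1, -16.6]
finger_gap: 0.147
```

```bash
python3 -m handwheel '[0,0.02,0,0,0,0,0.9, 0,0.02,0,0,0,0,0.9]'
```

```text
t: 13.47
tcp_pos: [0.5624, 0.0979, 0.0552]
tool_rot: [0.027, 0.707, -0.707, -0.028]
force: [2.9, 0.2, -18.0]
finger_gap: 0.144
```

```bash
python3 -m handwheel '[0,0.12,0,0,0,0,0.9]'
```

```text
t: 13.55
tcp_pos: [0.5626, 0.0979, 0.0548]
tool_rot: [-0.028, -0.707, 0.707, 0.028]
force: [-0.1, -0.4, -2.6]
finger_gap: 0.149
```

```bash
python3 -m handwheel '[0,-0.05,0,0,0,0,0.9, 0,-0.08,0,0,0,0,0.9]'
```

```text
t: 13.72
tcp_pos: [0.5624, 0.0978, 0.0551]
tool_rot: [-0.028, -0.707, 0.707, 0.028]
force: [2.5, -1.1, -15.0]
finger_gap: 0.148
```

```bash
python3 -m handwheel '[0,0.035,0,0,0,0,0.9]'
```

```text
t: 13.8
tcp_pos: [0.5625, 0.0979, 0.055]
tool_rot: [-0.028, -0.707, 0.707, 0.028]
force: [1.4, -0.0, -8.3]
finger_gap: 0.143
```

```bash
python3 -m handwheel '[0,-0.005,0,0,0,0,0.9, 0,-0.005,0,0,0,0,0.9]'
```

```text
t: 13.97
tcp_pos: [0.5625, 0.0979, 0.055]
tool_rot: [0.028, 0.707, -0.707, -0.028]
force: [1.3, -0.9, -10.0]
finger_gap: 0.149
```

Near 10 N; hold, checking in short pieces.

```bash
python3 -m handwheel '[0,0,0,0,0,0,0.9, 0,0,0,0,0,0,0.9]'
```

```text
t: 14.13
tcp_pos: [0.5625, 0.0979, 0.055]
tool_rot: [-0.028, -0.707, 0.707, 0.028]
force: [1.3, -1.0, -10.5]
finger_gap: 0.144
```

```bash
python3 -m handwheel '[0,0,0,0,0,0,0.9, 0,0,0,0,0,0,0.9, 0,0,0,0,0,0,0.9]'
```

```text
t: 14.38
tcp_pos: [0.5625, 0.0979, 0.0549]
tool_rot: [-0.028, -0.707, 0.707, 0.028]
force: [0.7, -0.1, -6.7]
finger_gap: 0.145
```

```bash
python3 -m handwheel '[0,-0.02,0,0,0,0,0.9, 0,-0.02,0,0,0,0,0.9]'
```

```text
t: 14.55
tcp_pos: [0.5625, 0.0978, 0.055]
tool_rot: [0.028, 0.707, -0.707, -0.028]
force: [2.0, 0.1, -8.2]
finger_gap: 0.143
```

```bash
python3 -m handwheel '[0,-0.008,0,0,0,0,0.9, 0,-0.008,0,0,0,0,0.9]'
```

```text
t: 14.72
tcp_pos: [0.5625, 0.0979, 0.055]
tool_rot: [-0.028, -0.707, 0.707, 0.028]
force: [0.4, -0.2, -9.7]
finger_gap: 0.146
```

```bash
python3 -m handwheel '[0,0,0,0,0,0,0.9, 0,0,0,0,0,0,0.9]'
```

```text
t: 14.88
tcp_pos: [0.5626, 0.0979, 0.055]
tool_rot: [0.028, 0.707, -0.707, -0.028]
force: [0.7, 0.6, -8.9]
finger_gap: 0.145
```

```bash
python3 -m handwheel '[0,0,0,0,0,0,0.9, 0,0,0,0,0,0,0.9]'
```

```text
t: 15.05
tcp_pos: [0.5625, 0.0978, 0.055]
tool_rot: [0.028, 0.707, -0.707, -0.028]
force: [-0.7, -0.1, -9.7]
finger_gap: 0.146
```

```bash
python3 -m handwheel '[0,-0.003,0,0,0,0,0.9, 0,-0.003,0,0,0,0,0.9, 0,-0.003,0,0,0,0,0.9]'
```

```text
t: 15.3
tcp_pos: [0.5625, 0.0978, 0.055]
tool_rot: [-0.028, -0.707, 0.707, 0.028]
force: [1.0, 0.5, -9.5]
finger_gap: 0.148
```

```bash
python3 -m handwheel '[0,0,0,0,0,0,0.9, 0,0,0,0,0,0,0.9, 0,0,0,0,0,0,0.9]'
```

```text
t: 15.55
tcp_pos: [0.5625, 0.0978, 0.055]
tool_rot: [-0.028, -0.707, 0.707, 0.028]
force: [1.2, 0.6, -10.4]
finger_gap: 0.146
```

```bash
python3 -m handwheel '[0,0,0,0,0,0,0.9, 0,0,0,0,0,0,0.9, 0,0,0,0,0,0,0.9]'
```

```text
t: 15.8
tcp_pos: [0.5625, 0.0979, 0.055]
tool_rot: [0.028, 0.707, -0.707, -0.028]
force: [1.1, 0.7, -10.3]
finger_gap: 0.147
```

```bash
python3 -m handwheel '[0,0,0,0,0,0,0.9, 0,0,0,0,0,0,0.9, 0,0,0,0,0,0,0.9]'
```

```text
t: 16.05
tcp_pos: [0.5625, 0.0979, 0.0551]
tool_rot: [-0.028, -0.707, 0.707, 0.028]
force: [0.7, -0.4, -10.9]
finger_gap: 0.144
```

```bash
python3 -m handwheel '[0,0.08,0,0,0,0,0.9, 0,0.13,0,0,0,0,0.9, 0,0.18,0,0,0,0,0.9, 0,0.23,0,0,0,0,0.9, 0,0.25,0,0,0,0,0.9, 0,0.25,0,0,0,0,0.9]'
```

```text
t: 16.55
tcp_pos: [0.5631, 0.0979, 0.0531]
tool_rot: [0.028, 0.707, -0.707, -0.027]
force: [0.3, 0.6, -0.4]
finger_gap: 0.15
```

```bash
python3 -m handwheel '[0,0.02,0,0,0,0,0.9, 0,0.04,0,0,0,0,0.9, 0,0.04,0,0,0,0,0.9]'
```

```text
t: 16.8
tcp_pos: [0.5628, 0.0978, 0.0523]
tool_rot: [0.028, 0.707, -0.707, -0.028]
force: [0.3, -0.6, -0.8]
finger_gap: 0.142
```

```bash
python3 -m handwheel '[0,0.02,0,0,0,0,0.9, 0,0.03,0,0,0,0,0.9]'
```

```text
t: 16.97
tcp_pos: [0.5627, 0.0978, 0.0523]
tool_rot: [-0.028, -0.707, 0.707, 0.027]
force: [-1.4, -0.4, 4.5]
finger_gap: 0.147
```

```bash
python3 -m handwheel '[0,0.01,0,0,0,0,0.9, 0,0.01,0,0,0,0,0.9]'
```

```text
t: 17.13
tcp_pos: [0.5627, 0.0978, 0.0522]
tool_rot: [0.028, 0.707, -0.707, -0.027]
force: [-0.7, -0.4, 5.1]
finger_gap: 0.148
```

```bash
python3 -m handwheel '[0,0,0,0,0,0,1.6, 0,0,0,0,0,0,2, 0,0,0,0,0,0,2.6, 0,-0.1,0,0,0,0,3, 0,-0.1,0,0,0,0,3]' && python3 -m handwheel '[0,0,0,0,0,0,3, 0,-1,0,0,0,0,3, 0,-3,0,0,0,0,3, 0,-6,0,0,0,0,3, 0,-9,0,0,0,0,3, 0,-12,0,0,0,0,3, 0,-15,0,0,0,0,3]' && python3 -m handwheel '[0,0,4,0,0,0,3, 0,0,8,0,0,0,3, 0,0,12,0,0,0,3, 0,0,16,0,0,0,3, 0,0,20,0,0,0,3, 0,0,24,0,0,0,3, 0,0,26,0,0,0,3, 0,0,26,0,0,0,3]'
python3 - <<'E'
from h import *
s=save('scene','sc8'); crop(s,'s8',380,150,510,230,6)
s=save('top','top8'); W=cloud(s); f=s['frame'].astype(int)
for k,(a,b,c,d) in {'fit':(190,215,235,260),'fitted':(118,208,160,250)}.items():
    w=W[b:d,a:c]; g=f[b:d,a:c]; z=w[...,2]; org=(g[...,0]>g[...,2]+70)&(g[...,1]<g[...,0]*.6)
    q=w[org&(z>.044)]; p=w[org&(z>.025)&(z<.036)]
    print(k,len(q),np.median(q[:,2]),'disc',len(p),np.median(p[:,2]),cv2.minAreaRect((q[:,:2]*1000).astype(np.float32)))
E
```

```text
t: 17.55
tcp_pos: [0.5626, 0.0978, 0.0527]
tool_rot: [0.028, 0.707, -0.707, -0.028]
force: [0.5, 0.1, 0.3]
finger_gap: 0.349
t: 18.13
tcp_pos: [0.5622, 0.0979, 0.2049]
tool_rot: [0.028, 0.707, -0.707, -0.028]
force: [0.4, 0.2, -0.6]
finger_gap: 0.35
t: 18.8
tcp_pos: [0.5425, -0.1664, 0.2037]
tool_rot: [-0.03, -0.706, 0.707, 0.029]
force: [-0.7, 0.2, 1.3]
finger_gap: 0.351
fit 173 0.05124382707944817 disc 271 0.03176125450626272 ((562.4547119140625, 95.95870208740234), (14.648274421691895, 41.91888427734375), 86.17481231689453)
fitted 187 0.05123318952737283 disc 252 0.031884138481554115 ((583.607666015625, 224.17535400390625), (14.440681457519531, 41.62290573120117), 83.99298095703125)
```

View pics/s8.png

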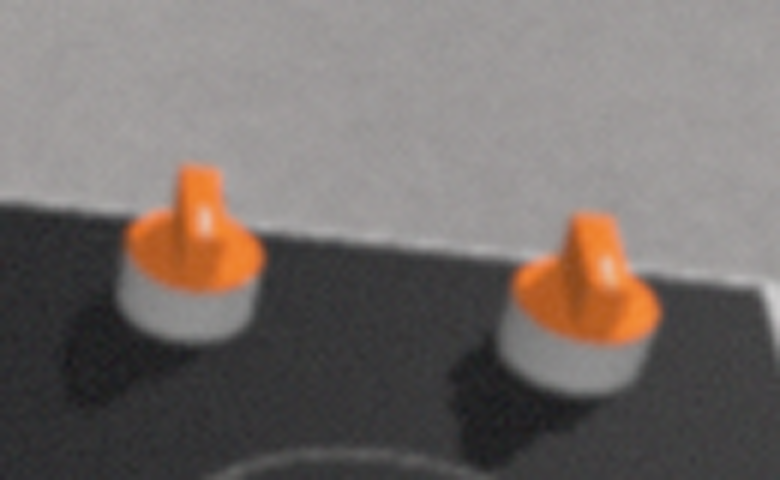

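View pics/top8.png

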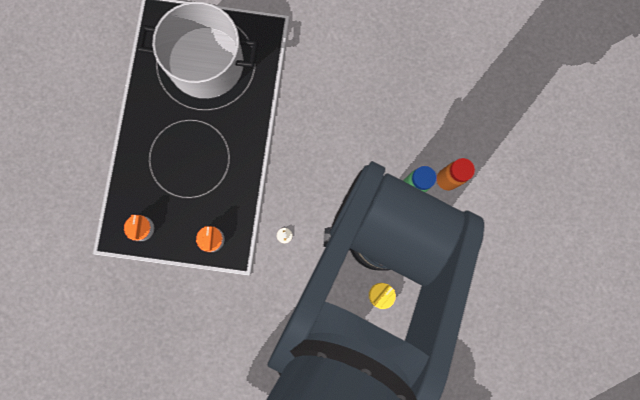

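```bash
python3 -m handwheel '[0,0,0,0,0,0,3, 0,0,0,0,0,0,3, 0,0,0,0,0,0,3]'; python3 -c "
from station import manip
print(manip.sign_off())"
```

```text
t: 19.15
tcp_pos: [0.5423, -0.1598, 0.2029]
tool_rot: [0.027, 0.707, -0.706, -0.027]
force: [-0.6, 0.0, 0.5]
finger_gap: 0.354
the job is handed in; nothing more can be done
None
```

The loose orange knob is fitted on the hob's bare spindle, clicked home and flush on the glass. It held against the tug, and I handed the job in at about 19 s.

- **Fitting:** The catch ramps resisted with up to about 7 N and then snapped. The knob reached the glass at the expected height, and I pressed it with about 7.5 N.
- **Tug:** The knob rose about 2.8 mm and then held rigidly. I kept a steady pull of about 9–11 N on it for 1.3 s.
- **Overshoot:** While I was setting up the tug, the pull briefly read 15–18 N. That is under the 20 N limit but well above the 10 N aimed for. It then dropped to about 3 N and went up to 15 N again before it steadied.
- **Set down:** I set it back down with about 5 N, released it and moved the arm clear.
- **Last checks:** The top camera reads the knob's bar top at 51.24 mm and the fitted knob's at 51.23 mm, so it is flush. The jars look unmoved, though the arm partly hides the blue one in the last top picture. The scene camera read positions about 1–2 mm off the top camera, which is within its calibration.

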